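Check sprung tweezers against the gap gauge

TASK

Check the big sprung tweezers against the gap gauge: take them off their rest by the two legs, bring the tips in low over the top of the gauge, a few millimetres clear of it, and squeeze the legs until one tip stands above each of the two engraved lines, 14 mm apart. Hold that gap steady there and finish while still holding the tweezers so, with only the gripper carrying them. Never pinch the tips shut on the way, and do not disturb the solder spool and the transistor standing nearby.

Things in the scene. Friction and masses are not known exactly. Their poses are not given: they have to be found in the camera images.
- tweezers: Loose steel tweezers with two sprung legs, 165 mm long, 60 g, lying level on the rest. Origin: midway between the legs at the middle of the ribbed grip, half-way up (42 mm above the bench on the rest). x axis: to the tips, which end 80 mm ahead; z up. The legs join 75 mm behind. The frame belongs to the +y leg: squeezed evenly, it turns by half the joint's value.
- grip (a point): Pinch point of the tweezers, at the tweezers' origin, between the ribbed flats on the outsides of the legs: flats 48 mm long (x -24 to 24 mm), 14 mm tall, 30 mm apart over the outsides when open, splaying slightly to the tips. Squeezed to 21 mm over the outsides they are parallel and the tip gap is 14 mm; 1 mm less there closes the tips by 2 mm.
- tweezers_leg (a joint): How far the legs are squeezed, rad: 0 = open (tip gap 32 mm from centre to centre), 0.119 = marked gap of 14 mm, 0.18 = stop (tips shut); gap in mm is about 32.4 - 155 x value. Spring: 2.5 N at the grip starts it closing, 8 N at the marked gap, 11 N shut.
- tip_a (a point): Centre of the tip of the +y leg, at its very end; the tip is 2.4 mm thick and 6 mm tall. Tip gap = distance tip_a to tip_b.
- tip_b (a point): The same point on the tip of the other (-y) leg.
- rest: Fixed black rest under the tweezers: foot plate 130 x 50 x 5 mm, origin at the centre of its underside, x axis along the tweezers. Two cross bars, 35 mm high and 12 mm thick, stand 55 mm behind and 48 mm ahead of its centre; their upturned ends reach 43 mm high (bars 38 and 68 mm wide over all). Between the bars it is open for fingers.
- gauge: Fixed aluminium gap gauge: foot 60 x 76 x 8 mm, block 44 mm (x) x 50 mm (y), flat top 35 mm above the bench. Origin at the centre of its underside.
- gauge_mark (a point): Centre of the gauge's top face, on its surface, midway between the two dark engraved lines. The lines run along its x axis, 36 mm long, at y = +7 and -7 mm (14 mm apart). z up.
- spool: Loose solder spool, 52 mm across and 40 mm high, a bystander; origin at the centre of its underside.
- transistor: Loose metal-can transistor, 25 x 37 x 9 mm, a bystander; origin at the centre of its underside.
Things that resemble listed ones, but are neither listed nor needed, are in the scene too. Of the things that look like the gauge, take the one that is farthest from the robot's base at the start.

How it is judged:
By the outcome, as a careful person would: the job done as asked, in the order asked, and still so for the second after the job is handed in, while the arm keeps its last pose, push and grip.
It also fails if it takes over 32 s, if anything falls off the work surface, if the arm or the gripper's body presses on something with over 40 N, if the wrist force passes 120 N, or if a joint passes its speed limit or range.

ROBOT

A 7-joint arm with a two-finger parallel gripper is mounted at the origin on a cart in front of the work surface, level with it; the furniture and walls round the work are solid. World frame = base frame: x ahead of the robot, y to its left, z up, the work surface at z = 0. Lengths are in m, angles in rad, forces in N, time in s.
With the tool pointing down it reaches from about 0.4 to 0.925 m from the base axis. Payload 4.1 kg.
Tool frame: the origin (TCP) lies at the very end of the fingers, on their centre line; the grasp point (between the pads) lies 19 mm behind it; z points along the fingers, y is the line along which they close (so a half turn about z gives the same grasp; the last joint's range is limited). The gripper opens to 85 mm and grips with 20 to 120 N. Pads are 22 mm wide; open, the fingers measure 114 mm over their backs; the gripper's body (76 mm by 85 mm) begins 54 mm behind the grasp point. The pads swing forward as they close: fully open they stand 13 mm farther back than shut.
Start: joints at [1.083, 0.398, 0.045, 1.537, -0.019, 1.207, -0.051], TCP at [0.246, -0.602, 0.231] pointing down, gripper open.
Joint ranges: [-2.82, 2.82], [-0.49, 2.23], [-1.37, 1.46], [0, 2.46], [-1.36, 4.5], [0.23, 2], [-2.94, 2.94]. Speed limits (rad/s): [2.57, 2.57, 3.14, 3.14, 3.14, 3.14, 3.14].

INTERFACE

Orientations are given as a 3x3 rotation matrix whose columns are the frame's x, y, z axes.
In Python, from station import r gives the robot as it stands.
- The arm moves only by the tool drive_tool, never from a script. Its argument "deltas" is a list of rows, each a list of 5 numbers: the shift along the tool's x, y, z in m, then the turn about the tool's z in rad, then the gripper command: -1 is fully open, 1 is shut, values between are in proportion. A call has 1 to 12 rows; each row is the pose to reach, as a shift and turn from the pose commanded when the call began, along the tool's axes at that moment; what a row does not reach only later rows make up. A row lasts 1/12 s, in which the tool goes at most 41.7 mm and 7.16 degrees, less where a joint would pass 70% of its speed; a pose out of reach is approached as far as the arm can. A call with a gripper value outside its range is refused whole. The fingers move at their own pace and stop on an object; "force" is the grip in N (left out, the last holds). Time passes only in rows, so rows that repeat a pose let the fingers close. It gives the time, the measured TCP pose, the force, the opening and the grip force at its end, in the units of the state.
- r.observe(): the state, without advancing time (a new reading comes with each control period).
- r.grab_frame(name): name is "scene" or "top"; returns (picture, depth): 420x560x3 uint8, red, green, blue; 420x560 float32, m along the optical axis (not along the pixel's ray), 0 where there is no reading.
- r.camera_model(name): a dict with "camera_matrix" (3x3 intrinsics, pixels), "eye" and "rotation" of the camera in the world. Camera axes: x right, y down, z forward; pixel columns grow to the right and rows downward; lengths in m; the calibration is good to about 2 mm. A picture is of the moment at which its call begins. camera_model takes no time and is no camera call.
- r.job_done(): hands the job in; it is judged then, once.
The state is a dict: "clock": time; "q": joint angles; "qvel": joint speeds; "joint_efforts": joint torques, N m; "tool_pos": TCP position; "tool_rot": TCP orientation; "ft_force": force on the tool from outside, world axes, zero at the start; "ft_torque": the same for the moment, N m; "width": opening from 0.0 (shut) to 1.0 (fully open); "grip_force": force on a finger pad.
Only numpy, scipy, OpenCV 4.12 (cv2) and the standard library are available. Lean on these libraries where they do the work, as an engineer would, in place of code of your own. Each camera call takes 0.05 s, during which the arm holds its last target. There are 200 camera calls.

## Working session

There is one attempt and no reset: what is moved stays moved. The work goes in short steps, Python scripts to look and compute and a tool call to move; the robot and the scene stay as the last step left them, time stands still between calls to the robot, and variables do not carry over. Pictures are saved under pics/ and viewed, at most 10 in all, crops included, and the job is handed in when it is done.

Besides the shell and the picture viewer there is one more tool, called after "Call:" as name([rows], argument=value, ...), one row to a line, values as JSON. drive_tool: Moves the arm, as the interface text tells. Its arguments: {"type":"object","properties":{"deltas":{"type":"array","items":{"type":"array","items":{"type":"number"}}},"force":{"type":"number"}},"required":["deltas"]}

```bash
mkdir -p pics; cat > h.py <<'E'
import numpy as np, cv2
from station import r
def cloud(name):
    im,d=r.grab_frame(name); c=r.camera_model(name); K=np.array(c["camera_matrix"]);R=np.array(c["rotation"]);e=np.array(c["eye"])
    v,u=np.mgrid[:420,:560]
    P=np.stack([(u-K[0,2])/K[0,0]*d,(v-K[1,2])/K[1,1]*d,d],-1)@R.T+e
    P[d==0]=np.nan
    return im,P
E
python3 - <<'E'
from h import *
for n in("scene","top"):
    im,P=cloud(n); np.savez(n+"0.npz",im=im,P=P)
    cv2.imwrite(f"pics/{n}0.png",cv2.resize(im[...,::-1],(784,588),interpolation=cv2.INTER_CUBIC))
    print(n,r.camera_model(n)["eye"],r.camera_model(n)["rotation"])
s=r.observe();print(s["clock"],s["tool_pos"],s["tool_rot"],s["width"])
E
```

```text
scene [ 0.30580042 -0.45339453  0.73029625] [[ 0.8418621  -0.43182127  0.3237261 ]
 [-0.53969083 -0.67201555  0.50707879]
 [-0.00141843 -0.60160243 -0.79879441]]
top [0.43664818 0.00151654 1.02748247] [[-8.57898117e-04 -9.93288353e-01  1.15661190e-01]
 [-9.99446683e-01 -2.99411909e-03 -3.31264709e-02]
 [ 3.32504411e-02 -1.15625612e-01 -9.92736181e-01]]
0.1 [ 0.24622853 -0.60093296  0.2303649 ] [[ 9.25302653e-01  3.79228746e-01 -7.47201336e-04]
 [ 3.79229473e-01 -9.25301262e-01  1.60699668e-03]
 [-8.19670034e-05 -1.77031906e-03 -9.99998430e-01]] 1.0022652811007537
```

View pics/scene0.png

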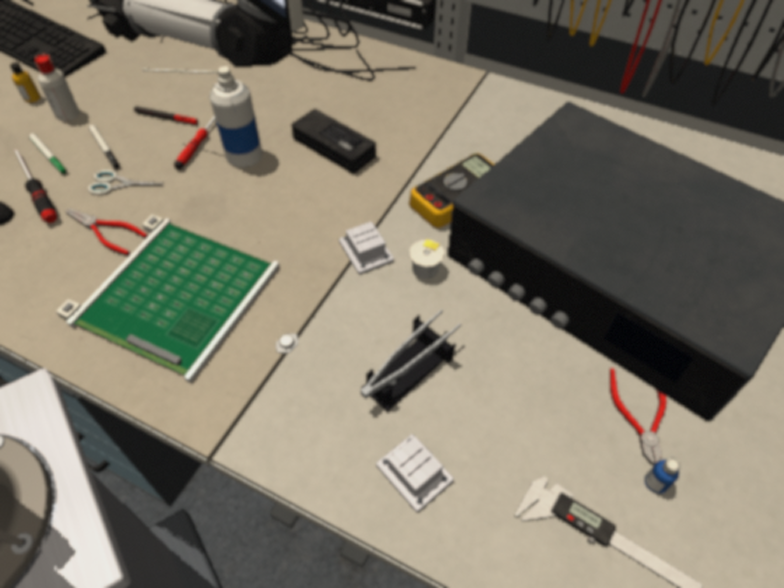

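View pics/top0.png

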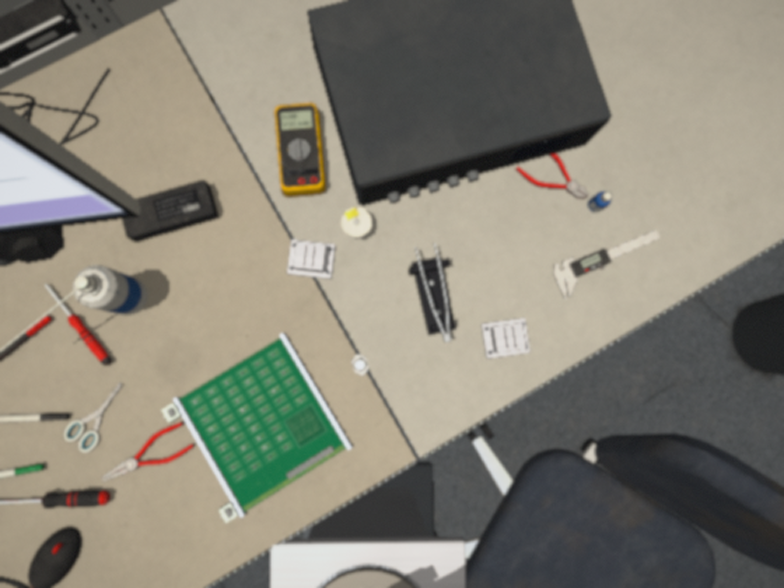

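Both views show the tweezers on the black rest: scene (412,360), top (434,292). There are two gauge look-alikes: A at scene (367,246) / top (312,259), and B at scene (415,470) / top (505,338). The spool is at top (357,222) and the small can at top (360,365). A looks farther from the base, so I'll measure it and crop it.

```bash
python3 - <<'E'
from h import *
z=np.load("top0.npz");im,P=z["im"],z["P"]
s=560/784
def q(n,u,v): print(n,np.round(P[int(v*s),int(u*s)],3))
for n,u,v in [("A",312,259),("B",505,338),("spool",357,222),("can",360,365),("tw",434,292),("tail",448,336),("bench",470,300)]: q(n,u,v)
Z=P[...,2]
def top(u,v,r_,lo,hi):
    c=P[int(v*s),int(u*s)]
    m=(np.hypot(P[...,0]-c[0],P[...,1]-c[1])<r_)&(Z>lo)&(Z<hi)
    return m
for n,u,v in [("A",312,259),("B",505,338)]:
    m=top(u,v,.06,.029,.042); pts=P[m][:,:2].astype(np.float32)
    print(n,m.sum(),np.median(P[m][:,2]),cv2.minAreaRect(pts), pts.mean(0), np.hypot(*pts.mean(0)))
m=top(434,292,.10,.03,.06);pts=P[m]
print("tw",m.sum(),pts.min(0),pts.max(0))
for n,u,v,lo,hi in [("spool",357,222,.03,.05),("can",360,365,.005,.05)]:
    m=top(u,v,.05,lo,hi);print(n,P[m].mean(0),P[m].min(0),P[m].max(0))
# instrument front
m=(Z>.08)&(P[...,0]>.5)&(P[...,1]<.1);print("box",P[m].min(0),P[m].max(0))
a=im[130:250,190:350]; b=cv2.resize(a[...,::-1],(800,600),interpolation=cv2.INTER_CUBIC)
cv2.imwrite("pics/crop1.png",b)
E
```

```text
A [0.613 0.096 0.034]
B [ 0.483 -0.226  0.032]
spool [0.678 0.02  0.034]
can [0.439 0.014 0.008]
tw [ 0.563 -0.113  0.004]
tail [ 0.484 -0.13   0.048]
bench [ 0.549 -0.174 -0.001]
A 403 0.03472321268428491 ((0.6196763515472412, 0.09989000111818314), (0.04958571866154671, 0.044745780527591705), 83.59871673583984) [0.6194764  0.09986573] 0.6274744
B 407 0.03459621123643353 ((0.48464077711105347, -0.23307721316814423), (0.043666381388902664, 0.051252372562885284), 8.02964973449707) [ 0.48449996 -0.23245843] 0.53737986
tw 476 [ 0.47730889 -0.14043603  0.0300247 ] [ 0.6403808  -0.06668927  0.05096535]
spool [0.68052169 0.02058534 0.03768937] [ 0.65245156 -0.0109794   0.03114527] [0.722122   0.04552731 0.04846361]
can [0.44065714 0.01572291 0.00865843] [0.43192832 0.00712099 0.00522719] [0.45305864 0.0542851  0.0124864 ]
box [ 0.7101774  -0.38231716  0.08010349] [1.02356621 0.09998924 0.13532537]
```

View pics/crop1.png

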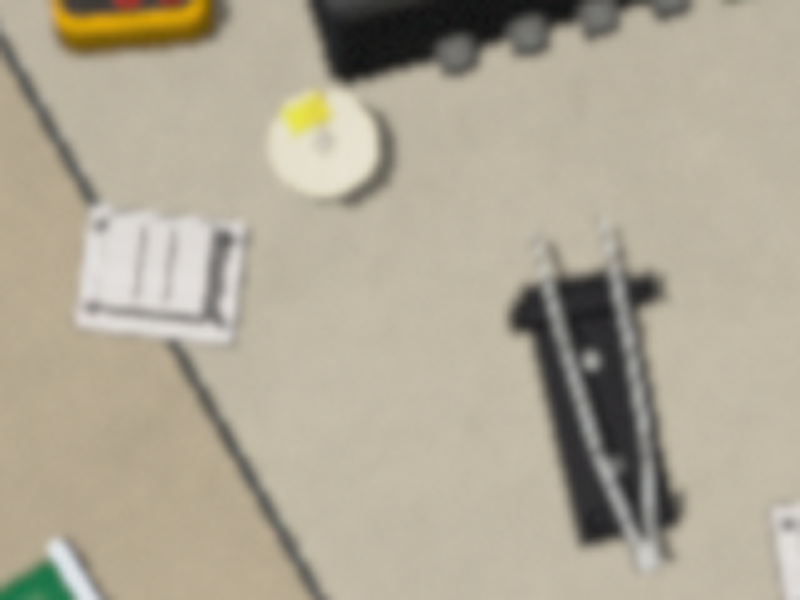

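A is the gauge, at 0.627 m against 0.537 m for B. The crop shows it at (160,275) with two clear engraved lines. The tweezers' tips are at crop (540,240) and (607,225), the tail at (650,560). Next I'll measure the axis and lines precisely from both views.

```bash
cat >> h.py <<'E'
def cast(name,uv,z):
    c=r.camera_model(name);K=np.array(c["camera_matrix"]);R=np.array(c["rotation"]);e=np.array(c["eye"])
    uv=np.atleast_2d(uv).astype(float)
    d=np.c_[(uv[:,0]-K[0,2])/K[0,0],(uv[:,1]-K[1,2])/K[1,1],np.ones(len(uv))]@R.T
    return e+d*((z-e[2])/d[:,2])[:,None]
E
python3 - <<'E'
from h import *
for n in("top","scene"):
    z=np.load(n+"0.npz");im,P=z["im"],z["P"]
    g=im.max(2)
    # legs: bright, raised, near the tweezers
    c=np.array([.56,-.11]);a=np.deg2rad(13);R=np.array([[np.cos(a),np.sin(a)],[-np.sin(a),np.cos(a)]])
    m=(np.hypot(P[...,0]-c[0],P[...,1]-c[1])<.10)&(P[...,2]>.028)&(P[...,2]<.06)&(g>75)
    v,u=np.nonzero(m); X=cast(n,np.c_[u,v],.047)[:,:2]
    L=(X-c)@R.T
    print(n,m.sum(),"x",L[:,0].min(),L[:,0].max())
    for lo in np.arange(-.09,.09,.01):
        k=(L[:,0]>=lo)&(L[:,0]<lo+.01)
        if k.sum(): print(round(lo+.005,3),k.sum(),np.round(1e3*np.sort(L[k,1])[[0,-1]],1))
    # gauge lines: dark on the top face
    gc=np.array([.6195,.0999])
    X=cast(n,np.c_[[q.ravel() for q in np.meshgrid(range(560),range(420))]].T,.035)[:,:2].reshape(420,560,2)-gc
    b=np.deg2rad(-6);Rg=np.array([[np.cos(b),np.sin(b)],[-np.sin(b),np.cos(b)]]);X=X@Rg.T
    gg=im.mean(2)
    k=(abs(X[...,0])<.013)&(abs(X[...,1])<.02)
    for s in(1,-1):
        kk=k&(abs(X[...,1]-s*.007)<.0045)
        w=np.clip(np.percentile(gg[kk],75)-gg[kk],0,None); x,y=X[kk].T
        p=np.polyfit(x,y,1,w=np.sqrt(w)); print("line",s,p)
    t=(abs(X[...,0])<.04)&(abs(X[...,1])<.05)&(P[...,2]>.028)&(P[...,2]<.042)
    print(cv2.minAreaRect((X[t]*1e3).astype(np.float32)))
E
```

```text
top 340 x -0.08501763072300923 0.07856121267585305
-0.085 12 [-4.3  5.8]
-0.075 21 [-4.8  6.9]
-0.065 28 [-9.2  9.9]
-0.055 32 [-17.5  11. ]
-0.045 17 [-9.  11.1]
-0.035 19 [-11.8  12.9]
-0.025 17 [-13.4  14.7]
-0.015 17 [-14.5  15.3]
-0.005 20 [-15.  16.]
0.005 17 [-15.5  16.7]
0.015 17 [-16.   17.3]
0.025 17 [-16.5  17.4]
0.035 20 [-19.2  19.2]
0.045 51 [-33.4  35. ]
0.055 15 [-17.5  32.9]
0.065 11 [-16.8  17.8]
0.075 9 [-16.8  17.3]
line 1 [-0.00035709  0.0065174 ]
line -1 [ 0.01793457 -0.00746417]
((-0.263885498046875, -0.19574546813964844), (49.9537239074707, 44.675933837890625), 89.98054504394531)
scene 671 x -0.08966191144044361 0.07603128067196445
-0.085 43 [-8.5  4.9]
-0.075 43 [-8.8 10.9]
-0.065 58 [-10.9  16.8]
-0.055 50 [-13.1  17.1]
-0.045 40 [-14.3  10. ]
-0.035 38 [-16.2  12. ]
-0.025 39 [-17.1  14. ]
-0.015 35 [-17.8  13.2]
-0.005 36 [-17.6  13.9]
0.005 38 [-18.5  14.6]
0.015 38 [-19.5  15.2]
0.025 34 [-21.3  22.9]
0.035 48 [-39.8  30.6]
0.045 75 [-38.4  31.1]
0.055 24 [-20.4  15.9]
0.065 22 [-21.3  14.1]
0.075 10 [-20.9  14.5]
line 1 [-0.01684486  0.00588542]
line -1 [ 0.00343094 -0.00809605]
((-2.529043197631836, -4.509784698486328), (57.04533386230469, 45.434173583984375), 89.70769500732422)
```

Call:
drive_tool([
  [0.034, -0.024, 0, 0.013, -0.3],
  [0.068, -0.048, 0, 0.027, -0.3],
  [0.102, -0.072, 0, 0.04, -0.3],
  [0.136, -0.096, 0, 0.054, -0.3],
  [0.17, -0.12, 0, 0.068, -0.3],
  [0.204, -0.144, 0, 0.081, -0.3],
  [0.238, -0.168, 0, 0.095, -0.3],
  [0.272, -0.191, 0, 0.108, -0.3],
  [0.306, -0.215, 0, 0.122, -0.3],
  [0.34, -0.239, 0, 0.135, -0.3],
  [0.374, -0.263, 0, 0.149, -0.3],
  [0.408, -0.287, 0, 0.162, -0.3],
], force=20)

```text
clock: 1.1
tool_pos: [0.5156, -0.1793, 0.2311]
tool_rot: [[0.975, 0.224, -0.0], [0.224, -0.975, -0.0], [-0.0, 0.0, -1.0]]
ft_force: [0.7, -1.0, -1.0]
width: 0.65
grip_force: 0.0
```

Call:
drive_tool([
  [0.03, -0.029, 0, 0, -0.3],
  [0.06, -0.058, 0, 0, -0.3],
  [0.06, -0.058, 0.035, 0, -0.3],
  [0.06, -0.058, 0.07, 0, -0.3],
  [0.06, -0.058, 0.105, 0, -0.3],
  [0.06, -0.058, 0.14, 0, -0.3],
  [0.06, -0.058, 0.14, 0, -0.3],
  [0.06, -0.058, 0.14, 0, -0.3],
])

```text
clock: 1.77
tool_pos: [0.5589, -0.111, 0.0897]
tool_rot: [[0.974, 0.225, -0.005], [0.225, -0.974, 0.001], [-0.004, -0.002, -1.0]]
ft_force: [0.4, 0.5, 0.5]
width: 0.653
grip_force: 0.0
```

```bash
python3 - <<'E'
from h import *
im,P=cloud("top")
a=im[130:280,220:400]; cv2.imwrite("pics/hover.png",cv2.resize(a[...,::-1],(720,600),interpolation=cv2.INTER_CUBIC))
print(np.round(r.observe()["tool_pos"],4))
E
```

```text
[ 0.561  -0.1113  0.092 ]
```

View pics/hover.png

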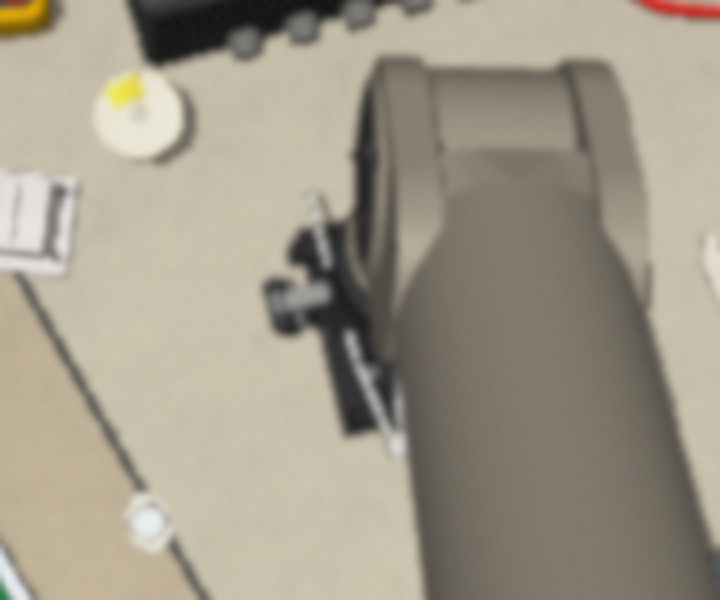

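The top view shows the left finger at (300,305), outside the +y leg, and the spool untouched. Now I'll descend.

Call:
drive_tool([
  [0, 0, 0.025, 0, -0.3],
  [0, 0, 0.05, 0, -0.3],
  [0, 0, 0.068, 0, -0.3],
  [0, 0, 0.068, 0, -0.3],
  [0, 0, 0.068, 0, -0.1],
  [0, 0, 0.068, 0, 0],
  [0, 0, 0.068, 0, 0.1],
  [0, 0, 0.068, 0, 0.2],
  [0, 0, 0.068, 0, 0.2],
  [0, 0, 0.068, 0, 0.2],
])

```text
clock: 2.65
tool_pos: [0.5611, -0.1113, 0.0241]
tool_rot: [[0.974, 0.225, 0.001], [0.225, -0.974, -0.0], [0.001, 0.001, -1.0]]
ft_force: [-0.1, 0.3, -0.3]
width: 0.401
grip_force: 0.0
```

```bash
python3 - <<'E'
from h import *
im,P=cloud("scene")
a=im[190:340,220:370]; cv2.imwrite("pics/grasp.png",cv2.resize(a[...,::-1],(600,600),interpolation=cv2.INTER_CUBIC))
s=r.observe();print(s["tool_pos"],s["width"],s["grip_force"],s["ft_force"])
E
```

```text
[ 0.56085691 -0.1113301   0.02380242] 0.4020082160933462 0.0 [-0.09741063 -0.1603647  -0.2473555 ]
```

View pics/grasp.png

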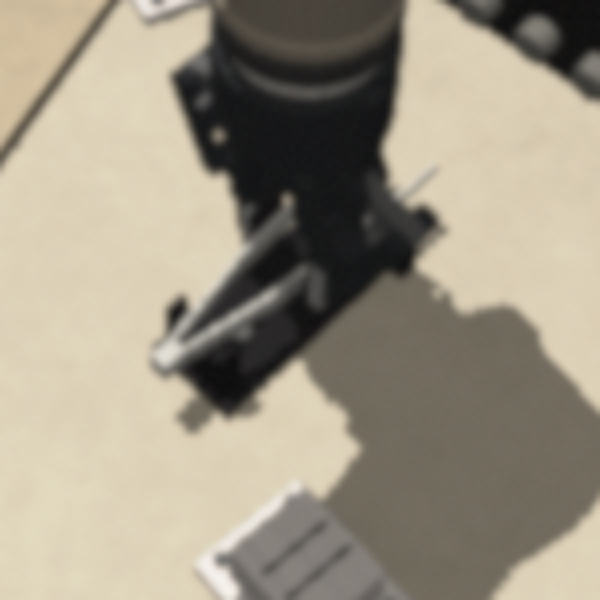

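The fingers straddle both legs at the ribs (scene crop 250,215 and 320,285), and the opening is still about 34 mm. I'll lower 2 mm and close gently to about 26 mm.

Call:
drive_tool([
  [0, 0, 0.002, 0, 0.24],
  [0, 0, 0.002, 0, 0.27],
  [0, 0, 0.002, 0, 0.3],
  [0, 0, 0.002, 0, 0.33],
  [0, 0, 0.002, 0, 0.36],
  [0, 0, 0.002, 0, 0.38],
  [0, 0, 0.002, 0, 0.38],
  [0, 0, 0.002, 0, 0.38],
])

```text
clock: 3.37
tool_pos: [0.5608, -0.1113, 0.0215]
tool_rot: [[0.974, 0.225, 0.001], [0.225, -0.974, -0.0], [0.001, 0.0, -1.0]]
ft_force: [-0.7, 0.7, 3.9]
width: 0.311
grip_force: 4.9
```

Call:
drive_tool([
  [0, 0, -0.004, 0, 0.38],
  [0, 0, -0.01, 0, 0.38],
  [0, 0, -0.02, 0, 0.38],
  [0, 0, -0.032, 0, 0.38],
  [0, 0, -0.044, 0, 0.38],
  [0, 0, -0.054, 0, 0.38],
  [0, 0, -0.06, 0, 0.38],
  [0, 0, -0.06, 0, 0.38],
  [0, 0, -0.06, 0, 0.38],
])

```text
clock: 4.12
tool_pos: [0.5608, -0.1113, 0.0819]
tool_rot: [[0.974, 0.225, 0.001], [0.225, -0.974, -0.0], [0.001, 0.001, -1.0]]
ft_force: [0.4, -0.5, -0.7]
width: 0.314
grip_force: 4.2
```

```bash
python3 - <<'E'
from h import *
im,P=cloud("scene")
a=im[160:340,220:400]; cv2.imwrite("pics/lift.png",cv2.resize(a[...,::-1],(600,600),interpolation=cv2.INTER_CUBIC))
s=r.observe();print(s["tool_pos"],s["tool_rot"],s["width"],s["grip_force"],s["ft_force"],s["q"])
E
```

```text
[ 0.56029174 -0.11125233  0.0812337 ] [[ 9.74375754e-01  2.24926132e-01 -3.53108988e-04]
 [ 2.24926096e-01 -9.74375817e-01 -1.39440949e-04]
 [-3.75424772e-04  5.64444542e-05 -9.99999928e-01]] 0.30975330048915917 4.153781824861653 [ 0.08348211  0.71474497 -0.87977813] [ 0.31558652  0.42514642 -0.24390924  1.87045681  0.13183612  0.86181679
 -1.33743812]
```

View pics/lift.png

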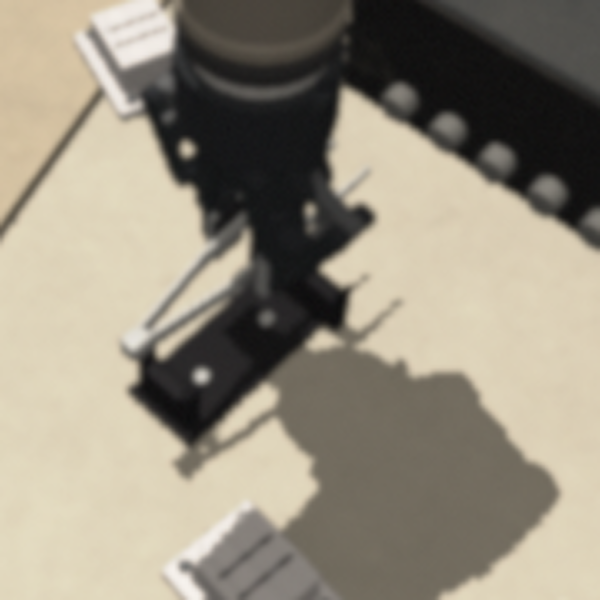

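The tweezers hang level, with the tail at (130,340) clear of the rest and a tip at (365,175). Next I'll carry them to the gauge.

Call:
drive_tool([
  [0.001, -0.008, 0, 0.01, 0.38],
  [0.004, -0.028, 0, 0.04, 0.38],
  [0.007, -0.053, 0, 0.08, 0.38],
  [0.011, -0.083, 0, 0.125, 0.38],
  [0.015, -0.113, 0, 0.17, 0.38],
  [0.019, -0.143, 0, 0.215, 0.38],
  [0.023, -0.173, 0, 0.26, 0.38],
  [0.026, -0.196, 0, 0.3, 0.38],
  [0.028, -0.211, 0, 0.322, 0.38],
  [0.029, -0.218, 0, 0.332, 0.38],
  [0.029, -0.218, 0, 0.332, 0.38],
  [0.029, -0.218, 0, 0.332, 0.38],
])

```text
clock: 5.17
tool_pos: [0.5395, 0.1071, 0.0808]
tool_rot: [[0.995, -0.105, -0.001], [-0.105, -0.995, -0.001], [-0.001, 0.001, -1.0]]
ft_force: [0.3, -0.7, -1.1]
width: 0.313
grip_force: 4.2
```

```bash
python3 - <<'E'
from h import *
for n in("top","scene"):
    im,P=cloud(n);np.savez(n+"1.npz",im=im,P=P)
s=r.observe();print(s["tool_pos"],s["tool_rot"],s["width"],s["grip_force"])
a=np.load("top1.npz")["im"][135:225,180:290];b=np.load("scene1.npz")["im"][130:220,220:330]
cv2.imwrite("pics/over.png",np.hstack([cv2.resize(x[...,::-1],(400,327),interpolation=cv2.INTER_CUBIC) for x in(a,b)]))
E
```

```text
[0.5398505  0.10573414 0.08095681] [[ 9.94247056e-01 -1.07109691e-01 -5.52292580e-04]
 [-1.07110333e-01 -9.94246281e-01 -1.30755396e-03]
 [-4.09063144e-04  1.35918792e-03 -9.99998993e-01]] 0.31412204378857234 4.154328395889024
```

View pics/over.png

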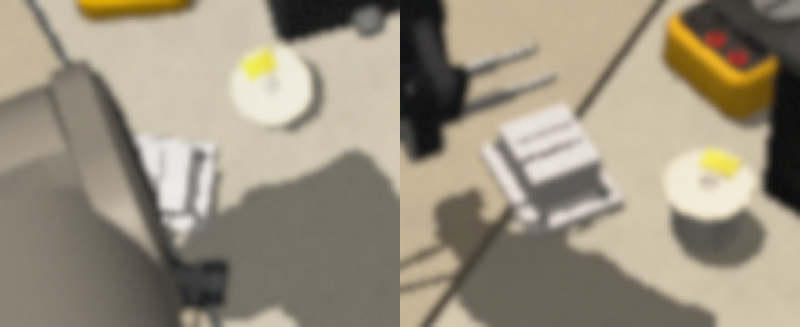

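The top view is blocked by the wrist. The scene view shows both tips, at right panel (535,47) and (552,77), above gauge A, with the spool untouched. I'll lower to about 15 mm above the gauge and measure there.

Call:
drive_tool([
  [0, 0, 0.01, 0, 0.38],
  [0, 0, 0.025, 0, 0.38],
  [0, 0, 0.04, 0, 0.38],
  [0, 0, 0.046, 0, 0.38],
  [0, 0, 0.046, 0, 0.38],
  [0, 0, 0.046, 0, 0.38],
])

```text
clock: 5.77
tool_pos: [0.5397, 0.107, 0.0349]
tool_rot: [[0.994, -0.106, -0.001], [-0.106, -0.994, -0.0], [-0.001, 0.0, -1.0]]
ft_force: [0.6, -0.3, -0.6]
width: 0.312
grip_force: 4.1
```

```bash
cat > m.py <<'E'
from h import *
import sys
im,P=cloud("scene")
s=r.observe();p=s["tool_pos"];R=s["tool_rot"];print(np.round(p,4),np.arctan2(R[1][0],R[0][0])*57.3,s["width"],s["grip_force"],np.round(s["ft_force"],1))
b=np.deg2rad(-6);Rg=np.array([[np.cos(b),np.sin(b)],[-np.sin(b),np.cos(b)]]);gc=np.array([.6191,.0995])
G=(P[...,:2]-gc)@Rg.T; Z=P[...,2]
t=(abs(G[...,0])<.03)&(abs(G[...,1])<.03)&(Z>.03)&(Z<.0375)
print("gauge top",t.sum(),np.median(Z[t]),cv2.minAreaRect((G[t]*1e3).astype(np.float32)))
m=(abs(G[...,0]+.02)<.04)&(abs(G[...,1])<.025)&(Z>.0395)&(Z<.085)&(im.max(2)>70)
L=np.c_[G,Z]
k,l=cv2.connectedComponents(m.astype(np.uint8))
for i in range(1,k):
    q=L[l==i]*1e3
    if len(q)>8:
        v,u=np.nonzero(l==i);print("blob",len(q),"u",u.min(),u.max(),"v",v.min(),v.max(),"x",q[:,0].min().round(1),q[:,0].max().round(1))
        for lo in range(-50,20,5):
            w=q[(q[:,0]>=lo)&(q[:,0]<lo+5)]
            if len(w):print("   ",lo,len(w),"y med",np.median(w[:,1]).round(1),"z",np.percentile(w[:,2],[5,50,95]).round(1))
a=im[120:210,220:320]
cv2.imwrite(sys.argv[1],cv2.resize(a[...,::-1],(667,600),interpolation=cv2.INTER_CUBIC))
np.savez("last.npz",im=im,P=P)
E
python3 m.py pics/low1.png
```

```text
[0.5403 0.1073 0.0355] -6.06194258037436 0.3150562120351231 4.142661438550022 [ 0.2  0.3 -0.5]
gauge top 356 0.03490267866814095 ((-1.3936710357666016, -0.7922611236572266), (52.66629409790039, 44.38172149658203), 89.63025665283203)Traceback (most recent call last):
  File "m.py", line 10, in <module>
    L=np.c_[G,Z]
      ~~~~~^^^^^
    res = self.concatenate(tuple(objs), axis=axis)
ValueError: all the input arrays must have same number of dimensions, but the array at index 0 has 3 dimension(s) and the array at index 1 has 2 dimension(s)
```

```bash
sed -i 's/L=np.c_\[G,Z\]/L=np.dstack([G,Z])/' m.py; python3 m.py pics/low1.png
```

```text
[0.5405 0.1076 0.0359] -6.053839277981658 0.30905021382102754 4.14486474054911 [ 0.8  0.4 -0.4]
gauge top 348 0.034842391127070216 ((-0.8841342926025391, -0.6535301208496094), (52.205692291259766, 44.12113571166992), 88.05018615722656)
blob 74 u 235 257 v 154 164 x -52.3 -2.9
    -50 6 y med 11.5 z [59.9 62.7 64.7]
    -45 8 y med 11.0 z [57.1 60.7 66.4]
    -40 9 y med 11.6 z [55.5 61.6 64.7]
    -35 11 y med 11.3 z [57.1 62.3 65.5]
    -30 9 y med 11.7 z [58.3 62.6 67.8]
    -25 6 y med 11.7 z [61.1 63.9 65.8]
    -20 7 y med 11.5 z [60.3 65.3 66. ]
    -15 6 y med 12.1 z [63.4 64.8 65.7]
    -10 7 y med 10.0 z [63.8 67.  67.7]
    -5 4 y med 10.2 z [65.3 67.9 69.8]
blob 81 u 239 262 v 162 175 x -55.0 -2.5
    -50 12 y med -13.3 z [52.4 60.3 64.1]
    -45 10 y med -14.7 z [54.8 60.8 65.1]
    -40 10 y med -13.4 z [55.2 62.9 65.6]
    -35 9 y med -14.3 z [57.1 64.4 66.1]
    -30 11 y med -13.8 z [57.7 62.8 67.8]
    -25 6 y med -13.3 z [63.1 64.5 66. ]
    -20 5 y med -13.9 z [64.  65.6 66.4]
    -15 5 y med -12.4 z [62.1 65.2 67.4]
    -10 5 y med -12.9 z [64.4 65.9 68.2]
    -5 4 y med -13.3 z [65.  65.7 67.1]
```

View pics/low1.png

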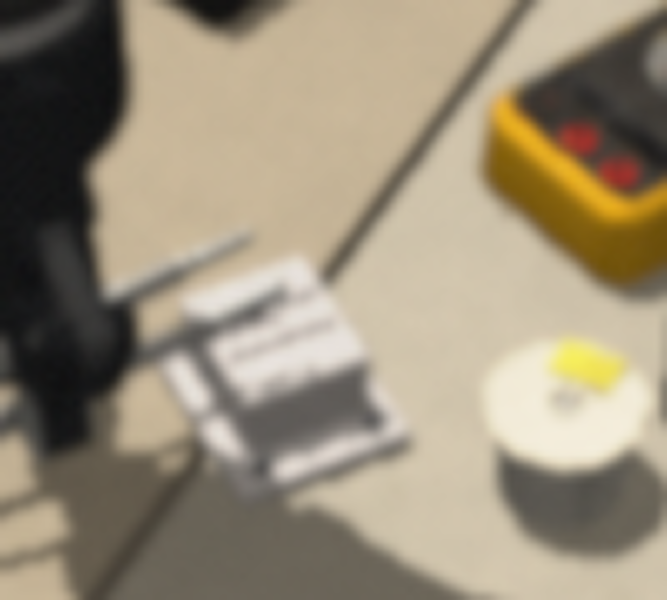

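```bash
python3 - <<'E'
from h import *
b=np.deg2rad(-6);Rg=np.array([[np.cos(b),np.sin(b)],[-np.sin(b),np.cos(b)]]);gc=np.array([.6191,.0995])
def fit(f,c,ang,zlo,zhi,xr):
    z=np.load(f);im,P=z["im"],z["P"];b=np.deg2rad(ang);R=np.array([[np.cos(b),np.sin(b)],[-np.sin(b),np.cos(b)]])
    G=(P[...,:2]-c)@R.T;Z=P[...,2]
    for sg in(1,-1):
        m=(G[...,0]>xr[0])&(G[...,0]<xr[1])&(sg*G[...,1]>.005)&(sg*G[...,1]<.023)&(Z>zlo)&(Z<zhi)&(im.max(2)>70)
        x,zz=G[m][:,0],Z[m]
        p=np.polyfit(x,zz,1);print(f,sg,m.sum(),"slope deg",np.degrees(np.arctan(p[0])).round(1),"z at ends",np.polyval(p,xr).round(4), "xmax",x.max().round(4))
tip=lambda:None
fit("last.npz",gc,-6,.045,.075,(-.05,0))
fit("scene1.npz",gc,-6,.085,.125,(-.05,0))
# on the rest before, tips at c + 0.08 along 13 deg
a=np.deg2rad(13);c=np.array([.56,-.11])+.08*np.array([np.cos(a),np.sin(a)])
fit("scene0.npz",c,13,.036,.06,(-.025,0));fit("scene0.npz",c,13,.036,.06,(-.07,-.045))
z=np.load("last.npz");im,P=z["im"],z["P"]
G=(P[...,:2]-gc)@Rg.T
m=(G[...,0]<-.13)&(G[...,0]>-.175)&(abs(G[...,1])<.012)&(P[...,2]>.02)&(im.max(2)>70)
print("tail",m.sum(),P[m].mean(0) if m.any() else "",G[m].min(0) if m.any() else "")
E
```

```text
last.npz 1 73 slope deg 7.4 z at ends [0.0601 0.0666] xmax -0.0029
last.npz -1 77 slope deg 9.5 z at ends [0.0593 0.0677] xmax -0.0025
scene1.npz 1 69 slope deg -0.7 z at ends [0.1021 0.1015] xmax -0.0007
scene1.npz -1 82 slope deg 1.4 z at ends [0.1016 0.1028] xmax -0.0021
scene0.npz 1 23 slope deg -1.9 z at ends [0.0416 0.0408] xmax -0.0008
scene0.npz -1 22 slope deg -0.4 z at ends [0.0418 0.0416] xmax -0.0014
scene0.npz 1 38 slope deg -3.2 z at ends [0.0442 0.0428] xmax -0.0453
scene0.npz -1 42 slope deg -3.7 z at ends [0.0443 0.0427] xmax -0.0453
tail 152 [0.47276457 0.11369543 0.04616491] [-0.16597373 -0.00906212]
```

The tips were level when I carried them over (slope about 0°), but during the lowering they pitched up about 8°, so the light grip slipped. I'll stiffen the grip a little and check whether it still creeps, and also check the obstacle heights around the tail.

Call:
drive_tool([
  [0, 0, 0, 0, 0.4],
  [0, 0, 0, 0, 0.42],
  [0, 0, 0, 0, 0.43],
  [0, 0, 0, 0, 0.43],
  [0, 0, 0, 0, 0.43],
  [0, 0, 0, 0, 0.43],
])

```text
clock: 6.37
tool_pos: [0.5398, 0.1077, 0.0353]
tool_rot: [[0.994, -0.105, 0.0], [-0.105, -0.994, -0.0], [0.0, 0.0, -1.0]]
ft_force: [-0.3, 0.1, -0.5]
width: 0.287
grip_force: 5.2
```

```bash
cat > tilt.py <<'E'
from h import *
b=np.deg2rad(-6);Rg=np.array([[np.cos(b),np.sin(b)],[-np.sin(b),np.cos(b)]]);gc=np.array([.6191,.0995])
def tilt(zlo,zhi,xr=(-.05,0),ang=-6,c=gc,f=None):
    im,P=cloud("scene") if f is None else (np.load(f)["im"],np.load(f)["P"])
    b=np.deg2rad(ang);R=np.array([[np.cos(b),np.sin(b)],[-np.sin(b),np.cos(b)]])
    G=(P[...,:2]-c)@R.T;Z=P[...,2]
    for sg in(1,-1):
        m=(G[...,0]>xr[0])&(G[...,0]<xr[1])&(sg*G[...,1]>.002)&(sg*G[...,1]<.023)&(Z>zlo)&(Z<zhi)&(im.max(2)>70)
        x,y,zz=G[m][:,0],G[m][:,1],Z[m]
        p=np.polyfit(x,zz,1);print(sg,m.sum(),"slope",np.degrees(np.arctan(p[0])).round(1),"z",np.polyval(p,xr).round(4),"xmax",x.max().round(4),"y tip",np.median(y[x>x.max()-.012]).round(4))
    s=r.observe();print(s["clock"],np.round(s["tool_pos"],4),s["width"],s["grip_force"],np.round(s["ft_force"],1))
E
python3 - <<'E'
from tilt import *
tilt(.045,.075)
P=np.load("top0.npz")["P"]
for n,c in(("tail",(.46,.117)),("grip",(.54,.108))):
    m=np.hypot(P[...,0]-c[0],P[...,1]-c[1])<(.04 if n=="tail" else .075);print(n,np.nanpercentile(P[m][:,2],[50,95,100]).round(4),P[m&(P[...,2]>.01)].mean(0) if (m&(P[...,2]>.01)).any() else "clear")
E
```

```text
1 69 slope 8.2 z [0.0594 0.0666] xmax -0.0033 y tip 0.01
-1 79 slope 9.7 z [0.0582 0.0668] xmax -0.0035 y tip -0.0111
6.4167 [0.5398 0.1077 0.0353] 0.28725196634153494 5.157480463385582 [-0.2  0.5 -0.3]
tail [0.0015 0.0122 0.0156] [0.45209789 0.12831465 0.0118661 ]
grip [0.0002 0.0191 0.0394] [0.58740669 0.10577239 0.02665422]
```

The grip is stable now, with no creep. I'll take the tweezers back to the rest so its bars level them, squeeze a bit firmer, and then carry more gently.

Call:
drive_tool([
  [0, 0, -0.008, 0, 0.43],
  [0, 0, -0.022, 0, 0.43],
  [0, 0, -0.038, 0, 0.43],
  [0, 0.003, -0.048, -0.005, 0.43],
  [0.004, 0.018, -0.05, -0.03, 0.43],
  [0.009, 0.043, -0.05, -0.07, 0.43],
  [0.015, 0.073, -0.05, -0.115, 0.43],
  [0.022, 0.108, -0.05, -0.166, 0.43],
  [0.029, 0.143, -0.05, -0.22, 0.43],
  [0.035, 0.173, -0.05, -0.267, 0.43],
  [0.041, 0.199, -0.05, -0.307, 0.43],
  [0.044, 0.216, -0.05, -0.332, 0.43],
])

```text
clock: 7.42
tool_pos: [0.5608, -0.1163, 0.0858]
tool_rot: [[0.975, 0.223, 0.001], [0.223, -0.975, -0.002], [0.0, 0.002, -1.0]]
ft_force: [0.6, -0.1, -0.8]
width: 0.286
grip_force: 5.2
```

Call:
drive_tool([
  [0, 0, 0, 0, 0.43],
  [0, 0, 0, 0, 0.43],
  [0, 0, 0.005, 0, 0.43],
  [0, 0, 0.014, 0, 0.43],
  [0, 0, 0.024, 0, 0.43],
  [0, 0, 0.032, 0, 0.43],
  [0, 0, 0.036, 0, 0.43],
  [0, 0, 0.036, 0, 0.43],
])

```text
clock: 8.08
tool_pos: [0.5596, -0.111, 0.0475]
tool_rot: [[0.974, 0.226, -0.003], [0.226, -0.974, 0.001], [-0.003, -0.001, -1.0]]
ft_force: [0.2, 0.3, -0.5]
width: 0.289
grip_force: 5.2
```

```bash
python3 - <<'E'
from tilt import *
a=np.deg2rad(13);c=np.array([.56,-.11])+.08*np.array([np.cos(a),np.sin(a)])
tilt(.055,.1,(-.02,0.005),13,c)
E
```

```text
1 2 slope -79.7 z [0.1585 0.0216] xmax -0.0048 y tip 0.0089
-1 19 slope 8.1 z [0.0754 0.0789] xmax -0.003 y tip -0.0112
8.1333 [ 0.5603 -0.1113  0.0483] 0.29121047687693463 5.153078734874725 [ 0.7  0.5 -0.6]
```

Call:
drive_tool([
  [0, 0, 0.005, 0, 0.43],
  [0, 0, 0.01, 0, 0.43],
  [0, 0, 0.014, 0, 0.43],
  [0, 0, 0.018, 0, 0.43],
  [0, 0, 0.022, 0, 0.43],
  [0, 0, 0.025, 0, 0.43],
  [0, 0, 0.027, 0, 0.43],
  [0, 0, 0.027, 0, 0.43],
])

```text
clock: 8.8
tool_pos: [0.5609, -0.1117, 0.0221]
tool_rot: [[0.974, 0.225, -0.0], [0.225, -0.974, -0.0], [-0.0, 0.0, -1.0]]
ft_force: [-0.0, -1.0, 0.8]
width: 0.287
grip_force: 5.2
```

```bash
python3 - <<'E'
from tilt import *
a=np.deg2rad(13);c=np.array([.56,-.11])+.08*np.array([np.cos(a),np.sin(a)])
tilt(.036,.07,(-.02,0.005),13,c)
E
```

```text
1 6 slope 7.7 z [0.039  0.0424] xmax -0.0014 y tip 0.0084
-1 19 slope -0.9 z [0.0416 0.0412] xmax -0.0009 y tip -0.0121
8.85 [ 0.5609 -0.1117  0.0222] 0.2873548060281049 5.165169686079025 [ 0.4  0.5 -0.5]
```

The tweezers are level again. I'll grip slightly firmer and lift gently.

Call:
drive_tool([
  [0, 0, 0, 0, 0.45],
  [0, 0, 0, 0, 0.46],
  [0, 0, 0, 0, 0.46],
  [0, 0, -0.001, 0, 0.46],
  [0, 0, -0.003, 0, 0.46],
  [0, 0, -0.007, 0, 0.46],
  [0, 0, -0.012, 0, 0.46],
  [0, 0, -0.018, 0, 0.46],
  [0, 0, -0.025, 0, 0.46],
  [0, 0, -0.031, 0, 0.46],
  [0, 0, -0.036, 0, 0.46],
  [0, 0, -0.039, 0, 0.46],
])

```text
clock: 9.85
tool_pos: [0.5614, -0.1118, 0.0624]
tool_rot: [[0.974, 0.225, 0.001], [0.225, -0.974, -0.0], [0.001, 0.001, -1.0]]
ft_force: [0.6, 0.1, 0.7]
width: 0.27
grip_force: 5.8
```

```bash
python3 - <<'E'
from tilt import *
a=np.deg2rad(13);c=np.array([.56,-.11])+.08*np.array([np.cos(a),np.sin(a)])
tilt(.065,.1,(-.02,0.005),13,c)
E
```

```text
1 9 slope 3.4 z [0.081  0.0825] xmax -0.0004 y tip 0.0076
-1 22 slope -5.4 z [0.0828 0.0805] xmax 0.0009 y tip -0.0114
9.9 [ 0.5616 -0.1119  0.0627] 0.27057651761965085 5.800371319055557 [ 0.2 -0.8  0.1]
```

Call:
drive_tool([
  [0.001, -0.005, 0, 0.008, 0.46],
  [0.003, -0.018, 0, 0.027, 0.46],
  [0.006, -0.039, 0, 0.06, 0.46],
  [0.009, -0.065, 0, 0.1, 0.46],
  [0.013, -0.093, 0, 0.142, 0.46],
  [0.017, -0.122, 0, 0.186, 0.46],
  [0.021, -0.15, 0, 0.228, 0.46],
  [0.024, -0.175, 0, 0.266, 0.46],
  [0.027, -0.196, 0, 0.298, 0.46],
  [0.029, -0.21, 0, 0.319, 0.46],
  [0.03, -0.217, 0, 0.33, 0.46],
  [0.03, -0.219, 0, 0.332, 0.46],
])

```text
clock: 10.9
tool_pos: [0.5403, 0.1104, 0.061]
tool_rot: [[0.995, -0.102, -0.001], [-0.102, -0.995, 0.001], [-0.001, -0.0, -1.0]]
ft_force: [0.2, 0.4, 0.7]
width: 0.271
grip_force: 5.8
```

Call:
drive_tool([
  [0, 0, 0, 0, 0.46],
  [0, 0, 0.001, 0, 0.46],
  [0, 0, 0.003, 0, 0.46],
  [0, 0, 0.006, 0, 0.46],
  [0, 0, 0.01, 0, 0.46],
  [0, 0, 0.014, 0, 0.46],
  [0, 0, 0.018, 0, 0.46],
  [0, 0, 0.022, 0, 0.46],
  [0, 0, 0.025, 0, 0.46],
  [0, 0, 0.027, 0, 0.46],
  [0, 0, 0.028, 0, 0.46],
  [0, 0, 0.028, 0, 0.46],
])

```text
clock: 11.9
tool_pos: [0.5407, 0.1084, 0.033]
tool_rot: [[0.994, -0.105, -0.0], [-0.105, -0.994, -0.0], [-0.0, 0.0, -1.0]]
ft_force: [-0.1, 0.3, 0.3]
width: 0.269
grip_force: 5.8
```

```bash
python3 - <<'E'
from tilt import *
tilt(.0385,.075,(-.05,0.01))
tilt(.0385,.075,(-.05,0.01))
E
```

```text
1 63 slope -1.2 z [0.0533 0.0521] xmax -0.0017 y tip 0.0095
-1 78 slope -0.5 z [0.0528 0.0522] xmax -0.0008 y tip -0.0091
11.95 [0.5409 0.1084 0.0332] 0.2728807569898244 5.8052849024534225 [-0.6  0.3 -1.1]
1 62 slope -0.2 z [0.0528 0.0525] xmax -0.0012 y tip 0.0097
-1 78 slope -1.9 z [0.053 0.051] xmax 0.0042 y tip -0.009
12.0 [0.541  0.1085 0.0334] 0.2722622409833037 5.805848613381386 [-0.   1.1 -1.2]
```

The tips are level, with the gap about 18.5 mm as predicted. They sit about 1.2 mm too far to +y, on both the tool pose and the scene image. I'll correct that, lower to about 4 mm clearance, and squeeze to 21 mm.

Call:
drive_tool([
  [0, 0.0006, 0.001, 0, 0.46],
  [0, 0.0012, 0.003, 0, 0.46],
  [0, 0.0012, 0.006, 0, 0.46],
  [0, 0.0012, 0.009, 0, 0.46],
  [0, 0.0012, 0.0105, 0, 0.46],
  [0, 0.0012, 0.0105, 0, 0.46],
  [0, 0.0012, 0.0105, 0, 0.47],
  [0, 0.0012, 0.0105, 0, 0.48],
  [0, 0.0012, 0.0105, 0, 0.49],
  [0, 0.0012, 0.0105, 0, 0.5],
  [0, 0.0012, 0.0105, 0, 0.506],
  [0, 0.0012, 0.0105, 0, 0.506],
])

```text
clock: 13.0
tool_pos: [0.5408, 0.1072, 0.0228]
tool_rot: [[0.994, -0.105, 0.0], [-0.105, -0.994, -0.0], [0.0, 0.0, -1.0]]
ft_force: [-0.0, -0.1, -0.6]
width: 0.25
grip_force: 7.2
```

Call:
drive_tool([
  [0, 0, 0, 0, 0.506],
  [0, 0, 0, 0, 0.506],
  [0, 0, 0, 0, 0.506],
  [0, 0, 0, 0, 0.506],
])

```text
clock: 13.33
tool_pos: [0.5407, 0.1072, 0.0228]
tool_rot: [[0.994, -0.105, 0.0], [-0.105, -0.994, -0.0], [0.0, 0.0, -1.0]]
ft_force: [1.0, 0.1, -0.2]
width: 0.25
grip_force: 7.2
```

```bash
python3 - <<'E'
from tilt import *
for i in range(3): tilt(.0378,.055,(-.05,0.01))
im,P=cloud("scene");np.savez("last.npz",im=im,P=P)
a=im[120:210,220:320];cv2.imwrite("pics/sq.png",cv2.resize(a[...,::-1],(667,600),interpolation=cv2.INTER_CUBIC))
print([round(r.observe()["width"]*85,2) for _ in range(1)],r.observe()["tool_rot"][1][0])
E
```

```text
1 60 slope -2.4 z [0.0433 0.0409] xmax 0.0027 y tip 0.0069
-1 69 slope -2.9 z [0.0439 0.0408] xmax 0.002 y tip -0.0089
13.3833 [0.5407 0.1072 0.0228] 0.24726336768775012 7.208392024040222 [-0.4 -0.4 -1. ]
1 60 slope -2.7 z [0.0436 0.0408] xmax 0.0081 y tip 0.0081
-1 73 slope -3.9 z [0.0438 0.0397] xmax 0.0044 y tip -0.0078
13.4333 [0.5407 0.1072 0.0228] 0.24986381241584177 7.208705171942711 [ 0.6 -0.6 -1.1]
1 61 slope -3.9 z [0.0443 0.0403] xmax 0.0067 y tip 0.0067
-1 67 slope -2.5 z [0.0435 0.0409] xmax -0.0006 y tip -0.0081
13.4833 [0.5407 0.1072 0.0228] 0.25068334422050526 7.208465784788132 [-0.2  0.9 -0.3]
[21.37] -0.10489077639752105
```

View pics/sq.png

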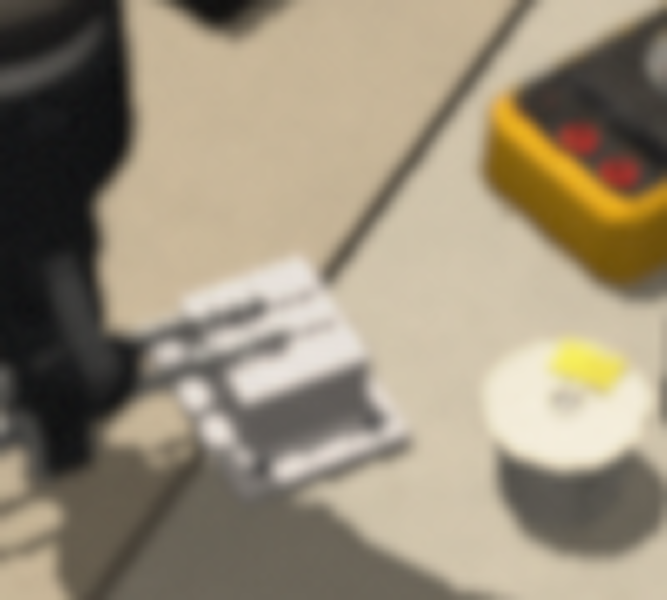

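The scene crop shows each tip, at (268,310) and (287,343), running into its own engraved line, and the spool is untouched. Now I'll refine the gap and centring from averaged frames.

```bash
cat > gap.py <<'E'
from tilt import *
ims=[r.grab_frame("scene")[0].astype(float) for _ in range(6)];g=np.mean(ims,0).mean(2)
c=r.camera_model("scene");K=np.array(c["camera_matrix"]);R=np.array(c["rotation"]);e=np.array(c["eye"])
def samp(z,xs,ys):
    X,Y=np.meshgrid(xs,ys,indexing="ij");W=np.stack([X,Y],-1)@Rg+gc
    W=np.dstack([W,np.full(X.shape,z)]);p=(W-e)@R
    return cv2.remap(g.astype(np.float32),(p[...,0]/p[...,2]*K[0,0]+K[0,2]).astype(np.float32),(p[...,1]/p[...,2]*K[1,1]+K[1,2]).astype(np.float32),cv2.INTER_LINEAR)
ys=np.arange(-.018,.0181,.0005)
def mins(pr):
    out=[]
    for lo,hi in((-.014,-.002),(.0,.014)):
        k=(ys>lo)&(ys<hi);i=np.argmin(np.where(k,pr,1e9));kk=abs(ys-ys[i])<.0032
        w=np.clip(np.max(pr[kk])-pr[kk],0,None);out.append((ys[kk]*w).sum()/w.sum()*1e3)
    return np.round(out,2),round(out[1]-out[0],2),"mid",round(sum(out)/2,2)
print("lines",mins(samp(.035,np.arange(.007,.015,.001),ys).mean(0)))
for a,b in((-.018,-.012),(-.012,-.007),(-.007,-.002)):
    pr=samp(.042,np.arange(a,b,.001),ys).mean(0);print("tips",a,mins(pr))
print(np.round(pr[::3]))
s=r.observe();print(s["clock"],s["width"]*85,s["grip_force"],s["tool_pos"])
E
python3 gap.py
```

```text
lines (array([-7.74,  6.22]), np.float64(13.95), 'mid', np.float64(-0.76))
tips -0.018 (array([-12.86,   2.33]), np.float64(15.19), 'mid', np.float64(-5.26))
tips -0.012 (array([-13.19,   1.81]), np.float64(14.99), 'mid', np.float64(-5.69))
tips -0.007 (array([-13.15,   2.2 ]), np.float64(15.35), 'mid', np.float64(-5.47))
[182. 159. 139. 128. 132. 148. 171. 191. 202. 202. 189. 167. 145. 130.
 132. 146. 167. 189. 206. 216. 220. 219. 214. 207. 198.]
13.8333 21.136032845042347 7.208537086844444 [0.54073702 0.10722194 0.02276966]
```

The lines measure 13.95 mm, which validates the method. The tips measure about 15.2 mm, so I'll close by another 0.6 mm at the grip.

Call:
drive_tool([
  [0, 0, 0, 0, 0.512],
  [0, 0, 0, 0, 0.518],
  [0, 0, 0, 0, 0.52],
  [0, 0, 0, 0, 0.52],
  [0, 0, 0, 0, 0.52],
])

```text
clock: 14.25
tool_pos: [0.5407, 0.1072, 0.0228]
tool_rot: [[0.994, -0.105, 0.0], [-0.105, -0.994, -0.0], [0.0, 0.0, -1.0]]
ft_force: [-0.7, -0.6, -1.2]
width: 0.243
grip_force: 8.0
```

```bash
python3 gap.py; python3 -c "
from tilt import *
for i in range(4): tilt(.0385,.055,(-.05,0.003))"
```

```text
lines (array([-7.74,  6.22]), np.float64(13.96), 'mid', np.float64(-0.76))
tips -0.018 (array([-12.99,   1.37]), np.float64(14.36), 'mid', np.float64(-5.81))
tips -0.012 (array([-12.49,   1.67]), np.float64(14.16), 'mid', np.float64(-5.41))
tips -0.007 (array([-11.98,   1.35]), np.float64(13.33), 'mid', np.float64(-5.32))
[202. 181. 156. 137. 130. 137. 154. 169. 176. 174. 163. 146. 132. 125.
 133. 152. 174. 195. 210. 218. 221. 220. 215. 207. 198.]
14.55 20.875671633210906 8.010546416044235 [0.54077291 0.10717682 0.02279657]
1 52 slope -3.2 z [0.0443 0.0414] xmax -0.0012 y tip 0.0058
-1 63 slope -2.7 z [0.044  0.0415] xmax -0.0011 y tip -0.0086
14.6 [0.5407 0.1072 0.0228] 0.24368164898856118 8.010115027427673 [-0.2 -0.3 -0.9]
1 52 slope -3.7 z [0.0442 0.0408] xmax -0.0013 y tip 0.0065
-1 65 slope -2.8 z [0.0436 0.0411] xmax -0.0003 y tip -0.0074
14.65 [0.5408 0.1072 0.0228] 0.24259585827365923 8.010181188583374 [ 0.4  0.  -1.1]
1 59 slope -3.7 z [0.0442 0.0407] xmax -0.0007 y tip 0.0067
-1 61 slope -2.4 z [0.044  0.0417] xmax -0.0 y tip -0.008
14.7 [0.5408 0.1072 0.0228] 0.23716235118483464 8.010282218456268 [ 0.   0.3 -0. ]
1 56 slope -3.1 z [0.0439 0.0411] xmax -0.002 y tip 0.0065
-1 64 slope -2.2 z [0.0435 0.0414] xmax -0.0012 y tip -0.0076
14.75 [0.5407 0.1072 0.0228] 0.240655527814262 8.010383248329163 [-0.5  0.2 -1.2]
```

The grip force reads 8.0 N, the value given for the marked gap. The gap is about 14 mm, the tip midpoint (-0.8 mm) matches the lines' midpoint, and the tips clear the gauge by about 3–4 mm. Handing in.

```bash
python3 -c "
from station import r
print(r.job_done())"
```

```text
the job is handed in; nothing more can be done
None
```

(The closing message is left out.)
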